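# Change over a bar-pendant drill jig and lock its keeper bar

## Robot

A 7-joint arm with a two-finger parallel gripper is mounted at the origin on a cart in front of the work surface, level with it; the furniture and walls round the work are solid. World frame = base frame: x ahead of the robot, y to its left, z up, the work surface at z = 0. Lengths are in m, angles in rad, forces in N, time in s.
With the tool pointing down it reaches from about 0.425 to 0.95 m from the base axis. Payload 16.7 kg.
Tool frame: the origin (TCP) lies at the very end of the fingers, on their centre line; the grasp point (between the pads) lies 19 mm behind it; z points along the fingers, y is the line along which they close (so a half turn about z gives the same grasp; the last joint's range is limited). The gripper opens to 94 mm and grips with 3 to 60 N. Pads are 16 mm wide; open, the fingers measure 119 mm over their backs; the gripper's body (75 mm by 177 mm) begins 78 mm behind the grasp point.
Start: joints at [1.052, 0.426, 0.074, 1.606, -0.034, 1.111, -0.067], TCP at [0.243, -0.63, 0.205] pointing down, gripper open.
Joint ranges: [-2.85, 2.85], [-0.5, 2.14], [-1.23, 1.37], [0.21, 2.46], [-1.02, 4.16], [0.16, 2.05], [-2.73, 2.73]. Speed limits (rad/s): [1.89, 1.89, 2.39, 2.39, 3.01, 3.01, 3.01].

## Interface

Orientations are given as a unit quaternion [w, x, y, z].
In Python, from bench import ctrl, eyes, ticket gives the robot as it stands. The module is installed in compiled form; this text tells all that it offers.
- The arm moves only by the tool play_rows, never from a script. Its argument "rows" is a list of rows, each a list of 4 numbers: the shift along the tool's x, y, z in mm, then the turn about the tool's z in rad. A call has exactly 5 rows; each row shifts and turns the commanded pose from where the row before left it, along the tool's axes as they then stand; what a row does not reach is not made up. A row lasts 1/8 s, in which the tool goes at most 62.5 mm and 10.7 degrees, less where a joint would pass 70% of its speed; a pose out of reach is approached as far as the arm can. A call is refused whole if a number of a shift passes 62.5 or a number of a turn 0.188, either way. A call with a gripper value outside its range is refused whole. "jaw" is the closure in counts, from 0 (fully open) to 255 (shut), set as the call begins (left out, the last holds). The fingers move at their own pace and stop on an object; "force" is the grip in N (left out, the last holds). Time passes only in rows, so rows that do not move let the fingers close, or fill a call up. It gives the time, the measured TCP pose, the force, the opening and the grip force at its end, in the units of the state.
- ctrl.observe(): the state, without advancing time (a new reading comes with each control period).
- eyes.camera(name): name is "scene" or "side" or "wrist"; returns a dict with "frame" (420x560x3 uint8, blue, green, red), "fx", "fy", "cx", "cy" (pixels), "view" (4x4, takes a point from world to camera coordinates). Camera axes: x right, y down, z forward; pixel columns grow to the right and rows downward; lengths in m; the calibration is good to about 2 mm. A picture is of the moment at which its call begins. There is no depth.
- ticket.finish_job(): hands the job in; it is judged then, once.
The state is a dict: "clock": time; "joint_pos": joint angles; "joint_velocities": joint speeds; "joint_efforts": joint torques, N m; "eef_pos": TCP position; "ee_rot": TCP orientation; "ft_force": force on the tool from outside, world axes, zero at the start; "ft_torque": the same for the moment, N m; "width": finger opening in m; "grasp_force": force on a finger pad.
Only numpy, scipy, OpenCV 4.12 (cv2) and the standard library are available. Lean on these libraries where they do the work, as an engineer would, in place of code of your own. Each camera call takes 0.05 s, during which the arm holds its last target. There are 200 camera calls.

## Task

Change over the pendant drill jig for the next batch: swing its keeper bar open, move every drilled pendant from the jig into the empty aluminium bowl in the soldering tray, and drop each undrilled blank that lies on the bench flat and fully home into a pocket of its own. Finally swing the keeper bar shut over them until it clicks home in its catch; leave the bowl standing and the other things on the bench where they are.

Things in the scene. Friction and masses are not known exactly. Their poses are not given: they have to be found in the camera images.
- blank_1: Undrilled bar pendant blank, a plain rounded bright metal bar 34 mm long (its x), 16 mm wide (its y), 12 mm high, 55 g; origin at the centre of its underside, z up; both ends are alike in shape. Loose on the worktop right of the jig. May be absent.
- blank_2: Undrilled bar pendant blank, a plain rounded bright metal bar 34 mm long (its x), 16 mm wide (its y), 12 mm high, 55 g; origin at the centre of its underside, z up; both ends are alike in shape. Loose on the worktop right of the jig. May be absent.
- blank_3: Undrilled bar pendant blank, a plain rounded bright metal bar 34 mm long (its x), 16 mm wide (its y), 12 mm high, 55 g; origin at the centre of its underside, z up; both ends are alike in shape. Loose on the worktop right of the jig. May be absent.
- blank_4: Undrilled bar pendant blank, a plain rounded bright metal bar 34 mm long (its x), 16 mm wide (its y), 12 mm high, 55 g; origin at the centre of its underside, z up; both ends are alike in shape. Loose on the worktop right of the jig. May be absent.
- drilled_1: Drilled bar pendant from the last batch, the same bar as the blanks but with a dark round eye near one end of its top; 34 mm long (its x), 16 mm wide (its y), 12 mm high, 55 g; origin at the centre of its underside, z up; both ends are alike in shape. If present it sits at the start in pocket_1 under the shut keeper bar. May be absent.
- drilled_2: Drilled bar pendant from the last batch, the same bar as the blanks but with a dark round eye near one end of its top; 34 mm long (its x), 16 mm wide (its y), 12 mm high, 55 g; origin at the centre of its underside, z up; both ends are alike in shape. If present it sits at the start in pocket_2 under the shut keeper bar. May be absent.
- drilled_3: Drilled bar pendant from the last batch, the same bar as the blanks but with a dark round eye near one end of its top; 34 mm long (its x), 16 mm wide (its y), 12 mm high, 55 g; origin at the centre of its underside, z up; both ends are alike in shape. If present it sits at the start in pocket_3 under the shut keeper bar. May be absent.
- drilled_4: Drilled bar pendant from the last batch, the same bar as the blanks but with a dark round eye near one end of its top; 34 mm long (its x), 16 mm wide (its y), 12 mm high, 55 g; origin at the centre of its underside, z up; both ends are alike in shape. If present it sits at the start in pocket_4 under the shut keeper bar. May be absent.
- drill_jig: Dull grey aluminium drill jig, fixed; a flat plate 78 (x) by 236 (y) by 14 mm high, origin at the centre of its underside, z up. Four pockets in a row along y hold one pendant each; seated, its top is 5 mm above the plate. Pivot boss at x 9, y 105 mm (radius 13, top 33 mm up); catch block at y -107 to -118, x 4 to 30 mm, 35 mm up; stop pin (radius 5) at x -7, y -93 mm, 28 mm up.
- pocket_1 (a point): Centre of the floor of jig pocket 1 (jig x = 0, y = +57 mm), 7 mm above the worktop; axes as the jig's. The pocket is a rectangle 37 mm (x) by 19 mm (y), 7 mm deep, its mouth bevelled by 1.5 mm.
- pocket_2 (a point): Centre of the floor of jig pocket 2 (jig x = 0, y = +19 mm), 7 mm above the worktop; axes as the jig's. The pocket is a rectangle 37 mm (x) by 19 mm (y), 7 mm deep, its mouth bevelled by 1.5 mm.
- pocket_3 (a point): Centre of the floor of jig pocket 3 (jig x = 0, y = -19 mm), 7 mm above the worktop; axes as the jig's. The pocket is a rectangle 37 mm (x) by 19 mm (y), 7 mm deep, its mouth bevelled by 1.5 mm.
- pocket_4 (a point): Centre of the floor of jig pocket 4 (jig x = 0, y = -57 mm), 7 mm above the worktop; axes as the jig's. The pocket is a rectangle 37 mm (x) by 19 mm (y), 7 mm deep, its mouth bevelled by 1.5 mm.
- keeper (a joint): Angle (rad) of the level steel keeper bar: 0 = shut over the pockets, pointing from its pivot to the jig's -y, nose held by the catch; grows as it swings anticlockwise (from above) to the jig's +x; stops at 1.16. From 0.07 to 0.035 the nose rides over the catch's spring roller (about 5 N at the knob, either way); below 0.035 the roller draws it to 0. Elsewhere light drag; it stays where left.
- keeper_hinge (a point): Point on the keeper bar's upright pivot axis, at the height of the bar's underside, 21.5 mm above the worktop; axes as the jig's. The bar is 21 mm wide, 7 mm thick and reaches 207 mm from the pivot; it passes 2.5 mm above seated pendants, and one not home blocks it.
- keeper_knob (a point): Mid-height of the upright round black knob on the keeper bar, 186 mm from the pivot axis, 48.5 mm above the worktop. The knob is 14 mm thick (17 mm at foot and head), from 28.5 to 68.5 mm above the worktop.
- alu_bowl: Small round empty aluminium bowl (not the tilted dish on the block beside it) standing loose in the grey soldering tray to the left of the jig, on the tray's floor 2 mm above the worktop (tray walls 29 mm high), 90 mm across the rim, 29 mm high, flat floor about 74 mm across and 2 mm thick, nearly upright walls; origin at the centre of its underside.
- wax_block: Green wax block 24 x 45 x 41 mm, bystander, loose; origin at the centre of its underside.
- drill_tin: Shut flat green tin 56 x 90 x 20 mm, bystander, loose; origin at the centre of its underside.
- loupe: Folded loupe 26 x 30 x 15 mm, bystander, loose; origin at the centre of its underside.
- emery_block: Reddish emery block 14 x 40 x 12 mm, bystander, loose; origin at the centre of its underside.

How it is judged:
On the way, in this order (a step that is already met when the one before it is completed fails the run):
1. the keeper bar has been swung open clear of the pockets (over 0.9 rad) (value of joint keeper above 0.9 rad), for 0.2 s.
2. every drilled pendant lies in the bowl and every blank lies home in a pocket, with the bar still open ((distance between blank_1 and pocket_1 below 0.005 m or distance between blank_1 and pocket_2 below 0.005 m or distance between blank_1 and pocket_3 below 0.005 m or distance between blank_1 and pocket_4 below 0.005 m) and (distance between blank_2 and pocket_1 below 0.005 m or distance between blank_2 and pocket_2 below 0.005 m or distance between blank_2 and pocket_3 below 0.005 m or distance between blank_2 and pocket_4 below 0.005 m) and (distance between blank_3 and pocket_1 below 0.005 m or distance between blank_3 and pocket_2 below 0.005 m or distance between blank_3 and pocket_3 below 0.005 m or distance between blank_3 and pocket_4 below 0.005 m) and (distance between blank_4 and pocket_1 below 0.005 m or distance between blank_4 and pocket_2 below 0.005 m or distance between blank_4 and pocket_3 below 0.005 m or distance between blank_4 and pocket_4 below 0.005 m) and horizontal distance between each of drilled_1, drilled_2, drilled_3, drilled_4 and alu_bowl below 0.04 m and z of drilled_1 in the frame of alu_bowl between -0.005 and 0.032 m and z of drilled_2 in the frame of alu_bowl between -0.005 and 0.032 m and z of drilled_3 in the frame of alu_bowl between -0.005 and 0.032 m and z of drilled_4 in the frame of alu_bowl between -0.005 and 0.032 m and value of joint keeper above 0.1 rad), for 0.2 s.
At the end, for the whole second after the job is handed in: Each blank lies home in a pocket (underside centre within 5 mm of the pocket floor's centre), each drilled pendant in the bowl (within 40 mm of its axis, below the rim), the bowl upright, the keeper shut in its catch (under 0.02 rad), all at rest ((distance between blank_1 and pocket_1 below 0.005 m or distance between blank_1 and pocket_2 below 0.005 m or distance between blank_1 and pocket_3 below 0.005 m or distance between blank_1 and pocket_4 below 0.005 m) and (distance between blank_2 and pocket_1 below 0.005 m or distance between blank_2 and pocket_2 below 0.005 m or distance between blank_2 and pocket_3 below 0.005 m or distance between blank_2 and pocket_4 below 0.005 m) and (distance between blank_3 and pocket_1 below 0.005 m or distance between blank_3 and pocket_2 below 0.005 m or distance between blank_3 and pocket_3 below 0.005 m or distance between blank_3 and pocket_4 below 0.005 m) and (distance between blank_4 and pocket_1 below 0.005 m or distance between blank_4 and pocket_2 below 0.005 m or distance between blank_4 and pocket_3 below 0.005 m or distance between blank_4 and pocket_4 below 0.005 m) and horizontal distance between each of drilled_1, drilled_2, drilled_3, drilled_4 and alu_bowl below 0.04 m and z of drilled_1 in the frame of alu_bowl between -0.005 and 0.032 m and z of drilled_2 in the frame of alu_bowl between -0.005 and 0.032 m and z of drilled_3 in the frame of alu_bowl between -0.005 and 0.032 m and z of drilled_4 in the frame of alu_bowl between -0.005 and 0.032 m and linear speed of each of blank_1, blank_2, blank_3, blank_4, drilled_1, drilled_2, drilled_3, drilled_4, alu_bowl below 0.03 m/s and value of joint keeper below 0.02 rad and angle between alu_bowl's own z axis and vertical below 0.15 rad and height (world z) of alu_bowl between -0.01 and 0.012 m); the robot touches nothing.
It fails at once if the wax block is pushed more than 40 mm from its place (distance of wax_block from where it was at the start of the episode above 0.04 m).
It fails at once if the drill tin is pushed more than 40 mm from its place (distance of drill_tin from where it was at the start of the episode above 0.04 m).
It fails at once if the loupe is pushed more than 40 mm from its place (distance of loupe from where it was at the start of the episode above 0.04 m).
It fails at once if the emery block is pushed more than 40 mm from its place (distance of emery_block from where it was at the start of the episode above 0.04 m).
Of drilled_1, drilled_2, drilled_3, drilled_4 only 2 to 3 are there at a start; the rules pass over those that are not, and their reading is None.
Of blank_1, blank_2, blank_3, blank_4 only 3 to 4 are there at a start; the rules pass over those that are not, and their reading is None.
At some moment in a run one of blank_1, blank_2, blank_3, blank_4, alu_bowl may be knocked a few centimetres aside while the robot is not near it.
Once in a run the grip may slacken for a moment while it holds something.
It also fails if it takes over 210 s, if anything falls off the work surface, if the arm or the gripper's body presses on something with over 40 N, if the wrist force passes 120 N, or if a joint passes its speed limit or range.

## Working session

There is one attempt and no reset: what is moved stays moved. The work goes in short steps, Python scripts to look and compute and a tool call to move; the robot and the scene stay as the last step left them, time stands still between calls to the robot, and variables do not carry over. Pictures are saved under pics/ and viewed, at most 14 in all, crops included, and the job is handed in when it is done.

Besides the shell and the picture viewer there is one more tool, called as a command line: name --pt "numbers of a row" for each row, then --argument value for the rest. play_rows: Moves the arm, as the interface text tells. Its arguments: {"type":"object","properties":{"rows":{"type":"array"},"jaw":{"type":"number"},"force":{"type":"number"}},"required":["rows"]}

```bash
mkdir -p pics; cat > h.py <<'E'
import numpy as np, cv2
from bench import ctrl, eyes, ticket
from scipy.spatial.transform import Rotation as R
def cam(n,save=None):
    c=eyes.camera(n)
    if save: cv2.imwrite('pics/'+save,c['frame'])
    return c
def ray(c,u,v,z):
    V=np.array(c['view']);Rm=V[:3,:3];o=-Rm.T@V[:3,3]
    d=Rm.T@np.array([(u-c['cx'])/c['fx'],(v-c['cy'])/c['fy'],1])
    return o+d*(z-o[2])/d[2]
def proj(c,p):
    q=np.array(c['view'])@np.append(p,1);return np.array([c['fx']*q[0]/q[2]+c['cx'],c['fy']*q[1]/q[2]+c['cy']])
def st():
    s=ctrl.observe();q=s['ee_rot'];r=R.from_quat([q[1],q[2],q[3],q[0]]).as_matrix()
    return s,np.array(s['eef_pos']),r
def go(p,yaw=None):
    """total shift in tool axes (mm) to reach world p (TCP), turn to align tool y with world yaw"""
    s,e,r=st();d=r.T@(np.array(p)-e)*1000
    y=np.arctan2(r[1,1],r[0,1]);t=None
    if yaw is not None:
        t=-((yaw-y+np.pi/2)%np.pi-np.pi/2)
    print('shift',d.round(1),'turn',t, 'tool y yaw',round(y,3),'j7',round(s['joint_pos'][6],2),'t',s['clock'])
E
python3 - <<'E'
from h import *
import pickle
D={n:cam(n,n+'0.png') for n in('scene','side','wrist')}
pickle.dump(D,open('d0.pkl','wb'))
s,e,r=st();print(s,r)
for n,c in D.items():V=np.array(c['view']);print(n,-V[:3,:3].T@V[:3,3],V[2,:3],c['fx'])
E
```

```text
{'clock': 0.15, 'joint_pos': array([ 1.05246728,  0.42655584,  0.07386487,  1.60643816, -0.03408466,
        1.11080201, -0.06708283]), 'joint_velocities': array([-0.00031248, -0.00016094,  0.00063229, -0.00241842, -0.00024249,
       -0.00101889,  0.00053735]), 'joint_efforts': array([ 4.92109306e-03, -9.36277342e+01,  3.66979949e+00, -4.54426181e+01,
       -4.88767039e-02,  1.80384790e-02,  1.37462516e-04]), 'eef_pos': array([ 0.24320379, -0.62931134,  0.20496806]), 'ee_rot': array([-4.55799605e-04,  9.83045067e-01,  1.83363503e-01, -1.22987260e-04]), 'ft_force': array([ 0.4612316 , -0.04604135, -0.69677961]), 'ft_torque': array([-0.0242446 , -0.01601043,  0.08028419]), 'grasp_force': 0.0, 'width': 0.09416146423050685} [[ 9.32755622e-01  3.60509061e-01 -4.08958063e-04]
 [ 3.60509285e-01 -9.32755236e-01  8.51040357e-04]
 [-7.46500142e-05 -9.41245856e-04 -9.99999554e-01]]
scene [0.20256249 0.24936203 0.64443254] [ 0.4832123  -0.55711009 -0.6753771 ] 382.96265970591554
side [ 0.6086174  -0.98951558  0.48357318] [-0.00795209  0.86783589 -0.49678731] 397.6984859921831
wrist [ 0.31746449 -0.60177653  0.38379975] [-0.25646924 -0.09789982 -0.96158159] 329.0092502826811
```

View pics/scene0.png

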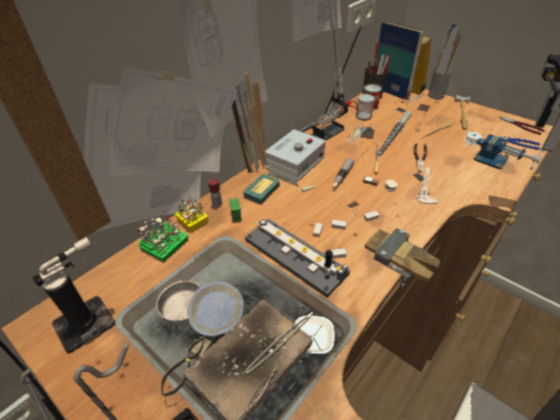

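View pics/side0.png

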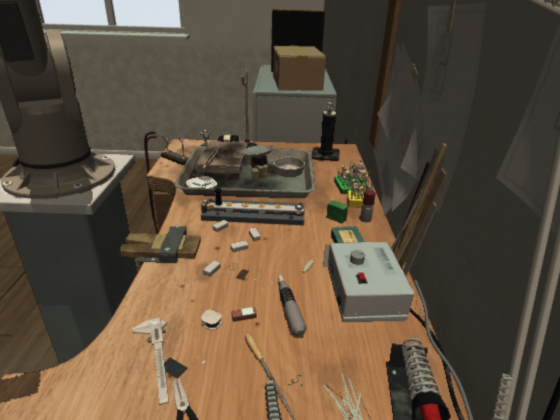

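Scene: jig around (300,255) with black knob (328,258), four blanks at (318,229), (339,224), (373,215), (339,252); upright bowl at (180,300), tilted dish at (215,308). Side: blanks (220,225), (254,234), (239,246), (211,268), bowl (287,166).

```bash
python3 - <<'E'
from h import *
import pickle
D=pickle.load(open('d0.pkl','rb'))
a=cv2.resize(D['scene']['frame'][205:305,230:390],None,fx=5,fy=5,interpolation=2)[:,:800]
cv2.imwrite('pics/a.png',a)
b=cv2.resize(D['side']['frame'][150:280,180:340],None,fx=4.6,fy=4.6,interpolation=2)
cv2.imwrite('pics/b.png',b)
S=D['scene'];T=D['side']
for n,u,v in[('b',318,229),('b',339,224),('b',373,215),('b',339,252)]:print(n,ray(S,u,v,.012))
for n,u,v in[('b',220,225),('b',254,234),('b',239,246),('b',211,268)]:print(n,ray(T,u,v,.012))
print('bowl',ray(S,180,300,.031),ray(T,287,166,.031))
E
```

```text
b [ 0.55125356 -0.27182602  0.012     ]
b [ 0.5232342  -0.31640748  0.012     ]
b [ 0.47794945 -0.39379813  0.012     ]
b [ 0.4742119  -0.24448596  0.012     ]
b [ 0.47949371 -0.25408639  0.012     ]
b [ 0.55646708 -0.28513004  0.012     ]
b [ 0.529254   -0.33054399  0.012     ]
b [ 0.48447141 -0.40377822  0.012     ]
bowl [0.62908557 0.06193191 0.031     ] [0.62616468 0.03256051 0.031     ]
```

View pics/a.png

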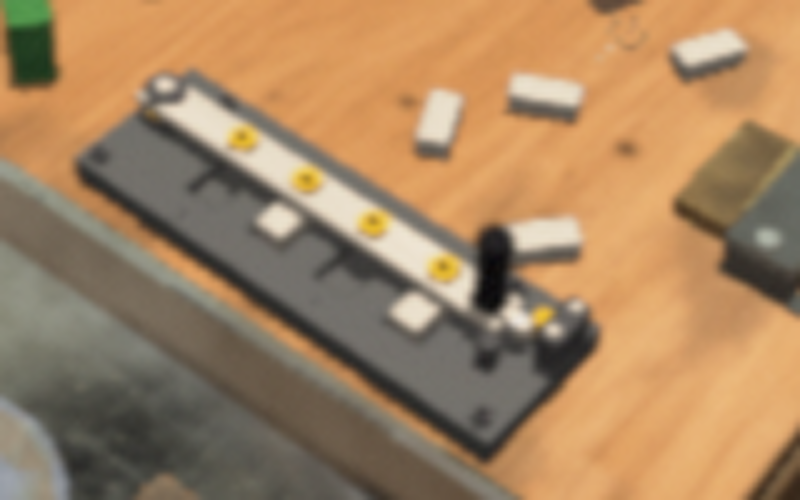

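View pics/b.png

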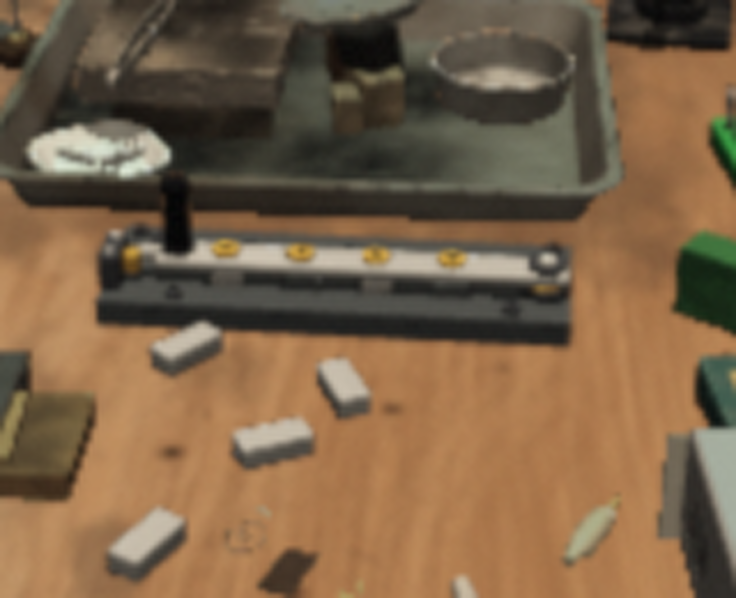

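Crops show drilled pendants in pockets 2 and 4 (tabs at (280,220), (413,313) in crop a); pockets 1 and 3 are empty; four blanks; the pivot is at the far end (world +x).

```bash
python3 - <<'E'
from h import *
import pickle
D=pickle.load(open('d0.pkl','rb'));S=D['scene'];T=D['side']
sc=lambda u,v,z:ray(S,230+u/5,205+v/5,z)
sd=lambda u,v,z:ray(T,180+u/4.6,150+v/4.6,z)
print('S corners',[sc(u,v,.014).round(3)for u,v in[(78,163),(190,70),(598,325),(487,448)]])
print('T near corners',[sd(u,v,.014).round(3)for u,v in[(98,295),(570,322)]])
print('knob top S,T',sc(493,232,.0685),sd(177,180,.0685),'boss',sc(165,88,.033),sd(547,258,.033))
for u,v in[(440,112),(546,92),(709,48),(546,236)]:print('S',sc(u,v,.012).round(3))
for u,v in[(343,378),(272,435),(147,535),(186,341)]:print('T',sd(u,v,.012).round(3))
e=sd(502,65,.031);print('bowl',e,ray(S,180,293,.031))
for n,z in(('tip',e),):print(proj(S,e))
go([.5,-.2,.2])
E
```

```text
S corners [array([ 0.66 , -0.144,  0.014]), array([ 0.661, -0.221,  0.014]), array([ 0.429, -0.216,  0.014]), array([ 0.428, -0.137,  0.014])]
T near corners [array([ 0.431, -0.214,  0.014]), array([ 0.665, -0.225,  0.014])]
knob top S,T [ 0.46668226 -0.18849682  0.0685    ] [ 0.46967783 -0.19245752  0.0685    ] boss [ 0.6483608  -0.19100538  0.033     ] [ 0.65329461 -0.19568161  0.033     ]
S [ 0.554 -0.276  0.012]
S [ 0.524 -0.318  0.012]
S [ 0.481 -0.393  0.012]
S [ 0.474 -0.244  0.012]
T [ 0.557 -0.278  0.012]
T [ 0.529 -0.326  0.012]
T [ 0.485 -0.399  0.012]
T [ 0.48  -0.25   0.012]
bowl [0.63219205 0.0459908  0.031     ] [0.64178425 0.05189113 0.031     ]
[185.60723679 293.70432565]
shift [ 394.3 -307.9    5.2] turn None tool y yaw -1.202 j7 -0.07 t 0.15
```

play_rows --pt "46 -41 0 0" --pt "46 -41 0 0" --pt "46 -41 0 0" --pt "46 -41 0 0" --pt "46 -41 0 0" --jaw 110 --force 15

```text
clock: 0.78
eef_pos: [0.3845, -0.3536, 0.2055]
ee_rot: [0.0, 0.983, 0.183, 0.0]
ft_force: [1.5, -1.0, 0.6]
width: 0.0539
grasp_force: 0.0
```

play_rows --pt "46 -41 10 0" --pt "46 -41 20 0" --pt "46 -41 20 0" --pt "0 0 0 0.188" --pt "0 0 0 0.188"

```text
clock: 1.4
eef_pos: [0.4664, -0.194, 0.1565]
ee_rot: [-0.0, 1.0, -0.005, -0.0]
ft_force: [0.2, -0.1, 0.9]
width: 0.0536
grasp_force: 0.0
```

```bash
python3 - <<'E'
from h import *
c=cam('wrist','w1.png');go([.466,-.189,.036],-1.6)
print(proj(c,[.466,-.189,.0685]),proj(c,[.65,-.193,.033]))
E
```

```text
shift [ -0.4  -5.4 120.6] turn 0.007064235787802797 tool y yaw -1.593 j7 -1.36 t 1.45
[277.29244393 218.92784532] [278.95621199 -15.09022709]
```

View pics/w1.png

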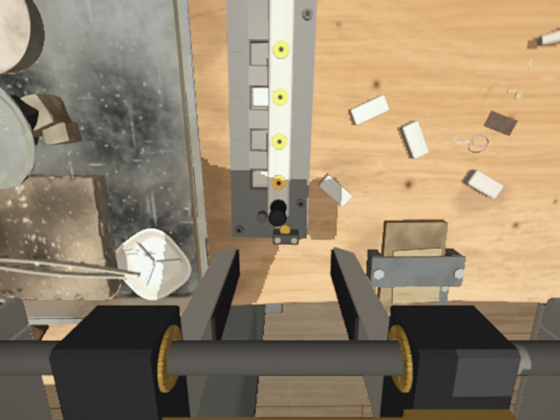

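Wrist view: knob head at (278,207), jig plate from x 230–315 px, bottom edge at row ~237; blanks at (335,190), (415,139), (369,110), (484,184).

```bash
python3 - <<'E'
from h import *
c=cam('wrist')
f=c['frame'];
print('knob',ray(c,278.5,207,.0685))
for u,v in[(232,236),(308,238),(315,10),(230,10)]:print('plate',ray(c,u,v,.014).round(4))
for u,v in[(281,49),(280,97),(279.5,141.5),(278.5,183)]:print('yellow',ray(c,u,v,.0285).round(4))
for u,v in[(336,188),(415,138),(369,109),(484,183)]:print('bl',ray(c,u,v,.012).round(4))
cv2.imwrite('pics/w1c.png',cv2.resize(f[0:250,220:500],None,fx=2.4,fy=2.4,interpolation=2))
go([.470,-.189,.036],-1.6)
E
```

```text
knob [ 0.47638471 -0.19076204  0.0685    ]
plate [ 0.4323 -0.1404  0.014 ]
plate [ 0.4282 -0.219   0.014 ]
plate [ 0.637 -0.226  0.014]
plate [ 0.6388 -0.1526  0.014 ]
yellow [ 0.6044 -0.1959  0.0285]
yellow [ 0.566  -0.194   0.0285]
yellow [ 0.5277 -0.1925  0.0285]
yellow [ 0.4894 -0.1904  0.0285]
bl [ 0.4799 -0.2474  0.012 ]
bl [ 0.5269 -0.3222  0.012 ]
bl [ 0.5545 -0.2769  0.012 ]
bl [ 0.4814 -0.3946  0.012 ]
shift [  3.7  -5.7 120.7] turn 0.02032731822010425 tool y yaw -1.58 j7 -1.35 t 1.5
```

View pics/w1c.png

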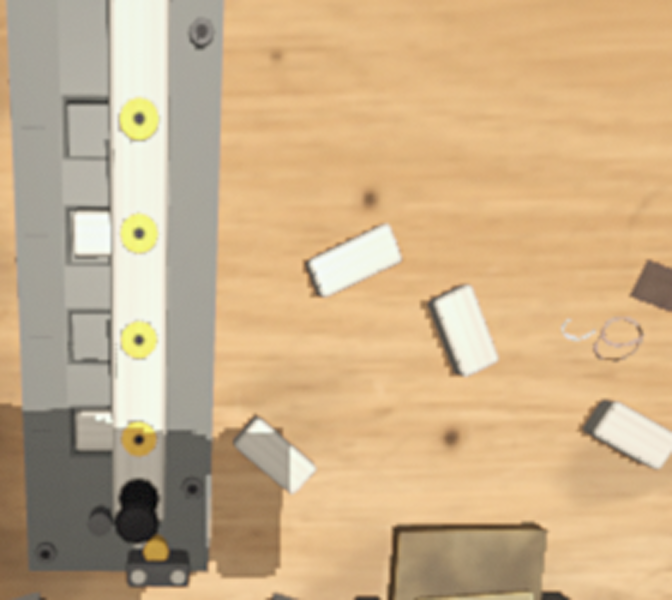

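Knob's head is the lower ellipse (277,217), matching the prediction (0.466,-0.189). Descend and grip.

play_rows --pt "-0.5 -5 30 0" --pt "0 0 30 0" --pt "0 0 30 0" --pt "0 0 20 0" --pt "0 0 10 0"

```text
clock: 2.12
eef_pos: [0.4654, -0.1898, 0.036]
ee_rot: [-0.0, 1.0, -0.001, -0.001]
ft_force: [-0.0, 0.8, 0.5]
width: 0.0534
grasp_force: 0.0
```

play_rows --pt "0 0 0 0" --pt "0 0 0 0" --pt "0 0 0 0" --pt "0 0 0 0" --pt "0 0 0 0" --jaw 255 --force 20

```text
clock: 2.75
eef_pos: [0.4662, -0.1883, 0.0373]
ee_rot: [-0.001, 1.0, -0.002, 0.0]
ft_force: [-1.4, 10.9, 7.2]
width: 0.0143
grasp_force: 20.0
```

play_rows --pt "0 0 0 0.045" --pt "0.9 18.6 0 -0.1" --pt "0.9 18.6 0 -0.1" --pt "0.9 18.6 0 -0.1" --pt "0.9 18.6 0 -0.1"

```text
clock: 3.38
eef_pos: [0.4792, -0.263, 0.0376]
ee_rot: [0.0, 0.984, 0.176, 0.002]
ft_force: [14.2, 6.4, -6.3]
width: 0.0144
grasp_force: 20.0
```

play_rows --pt "0.9 18.6 0 -0.1" --pt "0.9 18.6 0 -0.1" --pt "0.9 18.6 0 -0.1" --pt "0.9 18.6 0 -0.1" --pt "0.9 18.6 0 -0.1"

```text
clock: 4.0
eef_pos: [0.5322, -0.3364, 0.0375]
ee_rot: [-0.0, 0.91, 0.415, 0.003]
ft_force: [14.5, 17.1, -1.5]
width: 0.0143
grasp_force: 20.0
```

play_rows --pt "0.9 18.6 0 -0.1" --pt "0.9 18.6 0 -0.1" --pt "0 0 0 0" --pt "0 0 0 0" --pt "0 0 0 0"

```text
clock: 4.62
eef_pos: [0.5618, -0.3567, 0.0374]
ee_rot: [-0.001, 0.865, 0.502, 0.002]
ft_force: [10.6, 16.7, 1.9]
width: 0.0144
grasp_force: 20.0
```

play_rows --pt "0 0 0 0" --pt "0 0 0 0" --pt "0 0 -30 0" --pt "0 0 -40 0" --pt "0 0 -40 0" --jaw 110

```text
clock: 5.25
eef_pos: [0.5582, -0.3615, 0.148]
ee_rot: [-0.0, 0.866, 0.5, -0.0]
ft_force: [1.1, 0.2, -1.3]
width: 0.0532
grasp_force: 0.0
```

```bash
python3 - <<'E'
from h import *
go([.48,-.1815,.16],-.048)
E
```

```text
shift [ 116.9 -157.7  -12. ] turn -0.4747867840743609 tool y yaw -0.523 j7 -0.21 t 5.25
```

play_rows --pt "29 -39.5 0 0" --pt "29 -39.5 -4 0" --pt "29 -39.5 -4 0" --pt "29 -39.5 -4 -0.1" --pt "0 0 0 -0.188" --jaw 150

```text
clock: 5.88
eef_pos: [0.4787, -0.1793, 0.1597]
ee_rot: [0.0, 0.783, 0.623, -0.0]
ft_force: [-0.1, -2.1, 0.6]
width: 0.0388
grasp_force: 0.0
```

play_rows --pt "0 0 0 -0.187" --pt "0 0 0 0" --pt "0 0 0 0" --pt "0 0 0 0" --pt "0 0 0 0"

```text
clock: 6.5
eef_pos: [0.4797, -0.1817, 0.1589]
ee_rot: [-0.0, 0.724, 0.69, -0.0]
ft_force: [0.1, -0.3, -0.1]
width: 0.0393
grasp_force: 0.0
```

```bash
python3 - <<'E'
from h import *
import pickle
c=cam('wrist','w2.png');pickle.dump(c,open('w2.pkl','wb'));go([.4898,-.1815,.016],-.048)
for p in[(.4898,-.1815,.019),(.5665,-.185,.019),(.4898,-.1815,.0145),(.528,-.1835,.014),(.605,-.187,.014)]:print(proj(c,p))
E
```

```text
shift [  0.7  10.1 142.9] turn -0.0004831130750269086 tool y yaw -0.048 j7 0.03 t 6.55
[295.1780437  202.00239084]
[372.22322255 201.62800403]
[295.0401636  200.94203973]
[332.83855792 200.8887555 ]
[409.07806159 200.50480782]
```

View pics/w2.png

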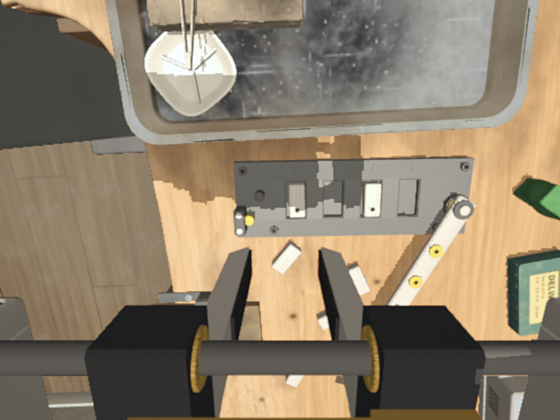

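Bar is open; drilled pendants in pockets 4 (296,200) and 2 (373,199), pockets 3 (333,198) and 1 (408,197) empty; catch at left.

```bash
python3 - <<'E'
from h import *
import pickle
c=pickle.load(open('w2.pkl','rb'));f=c['frame']
hsv=cv2.cvtColor(f,cv2.COLOR_BGR2HSV)
big=cv2.resize(f[150:245,225:480],None,fx=3,fy=3,interpolation=2);cv2.imwrite('pics/w2c.png',big)
m=((hsv[...,1]<60)&(hsv[...,2]>140)).astype(np.uint8)
for k in cv2.findContours(m,0,2)[0]:
    (x,y),(w,h),a=cv2.minAreaRect(k)
    if cv2.contourArea(k)>60 and 150<y<340 and 220<x<430:print((round(x,1),round(y,1)),(round(w),round(h)),round(a),ray(c,x,y,.019).round(4))
# plate outline: low-saturation dark
for u,v in[(235,162),(473,158),(472,233),(236,236)]:print('plate',ray(c,u,v,.014).round(4))
E
```

```text
(323.8, 322.6) (13, 10) 63 [ 0.5158 -0.321   0.019 ]
(358.8, 280.2) (28, 13) 66 [ 0.5541 -0.2709  0.019 ]
(286.2, 258.7) (15, 31) 41 [ 0.4778 -0.2421  0.019 ]
(324.5, 173.5) (25, 15) 90 [ 0.5195 -0.1544  0.019 ]
(355.3, 233.1) (146, 241) 89 [ 0.5499 -0.2173  0.019 ]
plate [ 0.4327 -0.1395  0.014 ]
plate [ 0.665  -0.1474  0.014 ]
plate [ 0.6722 -0.2252  0.014 ]
plate [ 0.4267 -0.2161  0.014 ]
```

View pics/w2c.png

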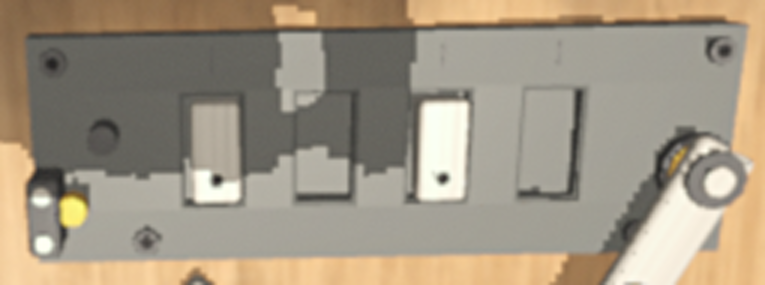

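```bash
python3 - <<'E'
from h import *
import pickle
c=pickle.load(open('w2.pkl','rb'))
k=lambda u,v,z:ray(c,225+u/3-.33,150+v/3-.33,z).round(4)
print('pend4,2',k(216,149,.019),k(443.5,149.5,.019))
print('pk4..1',k(213,151,.014),k(324.5,147.5,.014),k(440,148,.014),k(550,143,.014))
E
```

```text
pend4,2 [ 0.4914 -0.1788  0.019 ] [ 0.5667 -0.1828  0.019 ]
pk4..1 [ 0.4905 -0.1807  0.014 ] [ 0.528  -0.1814  0.014 ] [ 0.5669 -0.1835  0.014 ] [ 0.6037 -0.1836  0.014 ]
```

play_rows --pt "1.5 11 40 0" --pt "0 0 40 0" --pt "0 0 35 0" --pt "0 0 20 0" --pt "0 0 0 0" --jaw 180

```text
clock: 7.18
eef_pos: [0.4898, -0.1802, 0.0227]
ee_rot: [-0.001, 0.724, 0.69, -0.0]
ft_force: [0.1, 0.2, 0.5]
width: 0.0273
grasp_force: 0.0
```

play_rows --pt "0 0 5 0" --pt "0 0 3 0" --pt "0 0 0 0" --pt "0 0 0 0" --pt "0 0 0 0"

```text
clock: 7.8
eef_pos: [0.4908, -0.1808, 0.0161]
ee_rot: [0.0, 0.724, 0.69, 0.0]
ft_force: [0.1, 0.7, 0.0]
width: 0.0276
grasp_force: 0.0
```

play_rows --pt "0 0 0 0" --pt "0 0 0 0" --pt "0 0 0 0" --pt "0 0 0 0" --pt "0 0 0 0" --jaw 255 --force 25

```text
clock: 8.43
eef_pos: [0.4908, -0.1807, 0.016]
ee_rot: [0.0, 0.724, 0.69, 0.0]
ft_force: [0.1, 0.1, 2.1]
width: 0.0152
grasp_force: 25.0
```

play_rows --pt "0 0 -15 0" --pt "0 0 -40 0" --pt "0 0 -40 0" --pt "30 15 -10 0" --pt "40 25 0 0"

```text
clock: 9.05
eef_pos: [0.5346, -0.1132, 0.1232]
ee_rot: [0.001, 0.725, 0.689, 0.0]
ft_force: [0.3, 0.1, -1.0]
width: 0.0152
grasp_force: 25.0
```

play_rows --pt "40 25 0 0" --pt "40 25 0 0" --pt "30 25 0 0" --pt "0 0 0 0" --pt "0 0 0 0"

```text
clock: 9.68
eef_pos: [0.6137, -0.0068, 0.1213]
ee_rot: [-0.0, 0.724, 0.69, -0.0]
ft_force: [-0.9, 0.1, -1.0]
width: 0.0156
grasp_force: 25.0
```

```bash
python3 - <<'E'
from h import *
import pickle
c=cam('wrist','w3.png');pickle.dump(c,open('w3.pkl','wb'));go([.635,.049,.12],-.048)
print(proj(c,(.635,.049,.031)),st()[0]['width'])
E
```

```text
shift [57.3 18.7  1.2] turn -0.0003035332875289676 tool y yaw -0.048 j7 -0.4 t 9.725
[308.15344688 148.94721571] 0.01536830363484706
```

View pics/w3.png

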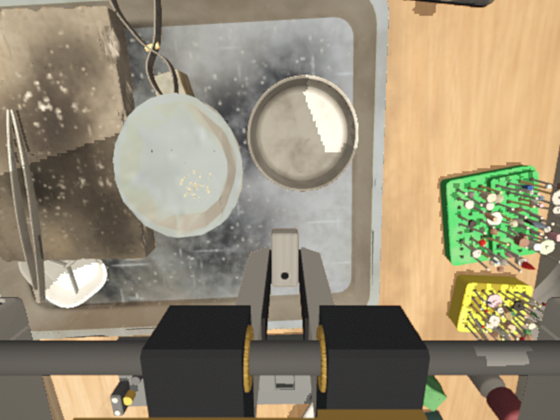

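Bowl rim centre at (302,134) px with radius ≈56 px; pendant held securely.

play_rows --pt "34 3 0 0" --pt "34 3 0 0" --pt "0 0 30 0" --pt "0 0 30 0" --pt "0 0 20 0"

```text
clock: 10.35
eef_pos: [0.6227, 0.0599, 0.04]
ee_rot: [-0.0, 0.724, 0.69, -0.001]
ft_force: [-0.1, -0.6, 0.8]
width: 0.015
grasp_force: 25.0
```

play_rows --pt "0 0 10 0" --pt "0 0 9 0" --pt "0 0 0 0" --pt "0 0 0 0" --pt "0 0 0 0"

```text
clock: 10.98
eef_pos: [0.6237, 0.0613, 0.0225]
ee_rot: [0.0, 0.724, 0.69, 0.0]
ft_force: [-0.1, 0.4, -0.8]
width: 0.0156
grasp_force: 25.0
```

play_rows --pt "0 0 0 0" --pt "0 0 0 0" --pt "0 0 0 0" --pt "0 0 -20 0" --pt "0 0 -40 0" --jaw 200

```text
clock: 11.6
eef_pos: [0.6226, 0.0613, 0.0825]
ee_rot: [-0.001, 0.724, 0.69, -0.001]
ft_force: [1.0, -0.4, 0.4]
width: 0.0204
grasp_force: 0.0
```

play_rows --pt "0 0 -40 0" --pt "-40 -8 0 0" --pt "-60 -16 0 0" --pt "-60 -16 0 0" --pt "0 0 0 0" --jaw 180

```text
clock: 12.22
eef_pos: [0.5745, -0.1023, 0.1231]
ee_rot: [0.001, 0.726, 0.687, -0.001]
ft_force: [-0.5, 0.6, -0.7]
width: 0.028
grasp_force: 0.0
```

```bash
python3 - <<'E'
from h import *
go([.567,-.183,.016],-.048)
c=cam('wrist','w4.png')
E
```

```text
shift [-80.8  -3.1 107.3] turn -0.006744926943156093 tool y yaw -0.055 j7 -0.23 t 12.225
```

View pics/w4.png

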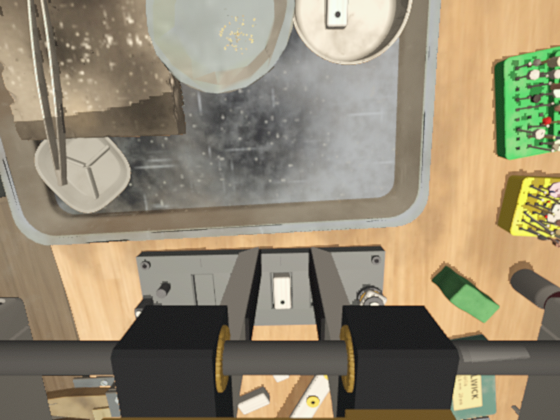

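Pendant lies in the bowl at (337,12); next the one in pocket 2 at (282,292).

play_rows --pt "-40 -1.5 20 0" --pt "-40 -1.5 30 0" --pt "0 0 30 0" --pt "0 0 18 0" --pt "0 0 0 0"

```text
clock: 12.9
eef_pos: [0.5691, -0.1747, 0.0235]
ee_rot: [-0.001, 0.723, 0.691, -0.0]
ft_force: [0.9, -0.9, -0.5]
width: 0.0278
grasp_force: 0.0
```

play_rows --pt "0 0 5 0" --pt "0 0 4 0" --pt "0 0 0 0" --pt "0 0 0 0" --pt "0 0 0 0"

```text
clock: 13.52
eef_pos: [0.5691, -0.1765, 0.0151]
ee_rot: [0.0, 0.724, 0.69, 0.0]
ft_force: [-0.0, -0.1, 0.3]
width: 0.0278
grasp_force: 0.0
```

play_rows --pt "0 0 0 0" --pt "0 0 0 0" --pt "0 0 0 0" --pt "0 0 0 0" --pt "0 0 0 0" --jaw 255

```text
clock: 14.15
eef_pos: [0.5685, -0.1765, 0.0149]
ee_rot: [-0.0, 0.724, 0.69, -0.0]
ft_force: [-5.5, -0.3, 5.1]
width: 0.0154
grasp_force: 25.0
```

play_rows --pt "0 0 -15 0" --pt "0 0 -45 0" --pt "0 0 -50 0" --pt "40 10 0 0" --pt "50 15 0 0"

```text
clock: 14.78
eef_pos: [0.5991, -0.088, 0.1268]
ee_rot: [0.001, 0.725, 0.689, 0.001]
ft_force: [-0.3, 0.4, 0.3]
width: 0.0154
grasp_force: 25.0
```

```bash
python3 - <<'E'
from h import *
go([.640,.061,.022],-.048)
E
```

```text
shift [150.9  33.1 104.8] turn -0.0023234955994997364 tool y yaw -0.05 j7 -0.26 t 14.775
```

play_rows --pt "50 11 0 0" --pt "50 11 0 0" --pt "46 10 0 0" --pt "0 0 0 0" --pt "0 0 0 0"

```text
clock: 15.4
eef_pos: [0.6373, 0.0563, 0.1255]
ee_rot: [0.0, 0.724, 0.69, 0.0]
ft_force: [-0.9, -0.5, -0.9]
width: 0.0155
grasp_force: 25.0
```

```bash
python3 - <<'E'
from h import *
go([.640,.061,.022],-.048)
E
```

```text
shift [  4.8   2.5 103.5] turn 0.0006316413638363105 tool y yaw -0.047 j7 -0.5 t 15.4
```

play_rows --pt "5 2.5 30 0" --pt "0 0 35 0" --pt "0 0 25 0" --pt "0 0 13 0" --pt "0 0 0 0"

```text
clock: 16.02
eef_pos: [0.6402, 0.0602, 0.022]
ee_rot: [0.0, 0.724, 0.69, -0.0]
ft_force: [-1.2, 0.0, -0.8]
width: 0.015
grasp_force: 24.6
```

play_rows --pt "0 0 0 0" --pt "0 0 0 0" --pt "0 0 0 0" --pt "0 0 -20 0" --pt "0 0 -40 0" --jaw 200

```text
clock: 16.65
eef_pos: [0.6391, 0.0615, 0.0826]
ee_rot: [-0.001, 0.724, 0.69, -0.001]
ft_force: [0.7, -0.0, 0.2]
width: 0.0199
grasp_force: 0.0
```

play_rows --pt "0 0 -40 0" --pt "-52 -15 -20 0" --pt "-52 -15 -20 0" --pt "-52 -15 -20 0" --pt "-52 -15 -20 0" --jaw 150

```text
clock: 17.27
eef_pos: [0.5694, -0.1448, 0.2042]
ee_rot: [0.001, 0.724, 0.69, 0.0]
ft_force: [0.7, 0.3, 0.7]
width: 0.0387
grasp_force: 0.0
```

play_rows --pt "-52 -15 0 0" --pt "-52 -15 0 0" --pt "-52 -15 0 0" --pt "0 0 0 0" --pt "0 0 0 0"

```text
clock: 17.9
eef_pos: [0.5181, -0.2964, 0.2029]
ee_rot: [0.0, 0.724, 0.69, 0.0]
ft_force: [0.9, -0.3, 0.5]
width: 0.0386
grasp_force: 0.0
```

```bash
python3 - <<'E'
from h import *
import pickle
c=cam('wrist','w5.png');pickle.dump(c,open('w5.pkl','wb'));go([.52,-.30,.2])
f=c['frame']
hsv=cv2.cvtColor(f,cv2.COLOR_BGR2HSV)
m=((hsv[...,1]<70)&(hsv[...,2]>120)).astype(np.uint8)
for k in cv2.findContours(m,0,2)[0]:
    (x,y),(w,h),a=cv2.minAreaRect(k)
    if 200<cv2.contourArea(k)<2500:
        b=cv2.boxPoints(((x,y),(w,h),a));e=b[1]-b[0];g=b[2]-b[1];l=e if np.hypot(*e)>np.hypot(*g) else g
        p=ray(c,x,y,.012);q=ray(c,x+l[0]/2,y+l[1]/2,.012)
        print((round(x,1),round(y,1)),(round(w),round(h)),p.round(4),'long yaw',round(np.arctan2(*(q-p)[1::-1]),3),'len',np.hypot(*(q-p)[:2]).round(4)*2)
E
```

```text
shift [-4.1  1.9  2.8] turn None tool y yaw -0.046 j7 0.2 t 17.95
(236.4, 397.7) (49, 12) [ 0.4367 -0.5844  0.012 ] long yaw -1.234 len 0.0812
(260.3, 271.9) (14, 26) [ 0.4831 -0.3951  0.012 ] long yaw 1.077 len 0.0348
(490.4, 266.6) (59, 107) [ 0.7652 -0.402   0.012 ] long yaw 0.126 len 0.1272
(293.4, 212.3) (14, 29) [ 0.5269 -0.3211  0.012 ] long yaw 0.431 len 0.0338
(33.6, 186.4) (25, 39) [ 0.2322 -0.2759  0.012 ] long yaw 0.339 len 0.048
(316.7, 171.8) (30, 15) [ 0.5552 -0.275   0.012 ] long yaw -1.157 len 0.0346
(93.8, 153.7) (44, 29) [ 0.3084 -0.2427  0.012 ] long yaw -0.116 len 0.0486
(246.6, 148.9) (15, 31) [ 0.4782 -0.2458  0.012 ] long yaw 0.851 len 0.0338
(101.0, 108.0) (18, 48) [ 0.3262 -0.1952  0.012 ] long yaw -0.049 len 0.0514
```

View pics/w5.png

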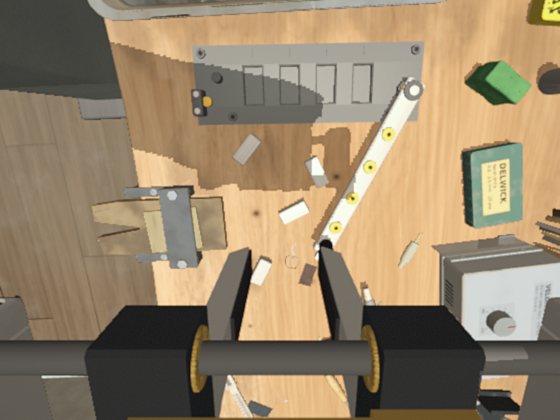

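Image: four blanks at (247,149), (317,172), (293,212), (260,272); pockets all empty; bar open.

play_rows --pt "24.5 -21 40 0.168" --pt "0 0 50 0.168" --pt "0 0 30 0.168" --pt "0 0 0 0.17" --pt "0 0 0 0" --jaw 180

```text
clock: 18.58
eef_pos: [0.4987, -0.2701, 0.0821]
ee_rot: [-0.0, 0.91, 0.414, 0.0]
ft_force: [0.8, 0.5, 0.4]
width: 0.0274
grasp_force: 0.0
```

```bash
python3 - <<'E'
from h import *
go([.4782,-.2458,.007],-.72)
E
```

```text
shift [  4.8 -31.4  75.1] turn 0.001841389847404784 tool y yaw -0.718 j7 -0.51 t 18.575
```

play_rows --pt "5 -31.5 10 0" --pt "0 0 30 0" --pt "0 0 25 0" --pt "0 0 10 0" --pt "0 0 0 0"

```text
clock: 19.2
eef_pos: [0.4779, -0.2467, 0.0071]
ee_rot: [-0.0, 0.911, 0.413, 0.0]
ft_force: [0.3, -0.7, 0.5]
width: 0.0278
grasp_force: 0.0
```

play_rows --pt "0 0 0 0" --pt "0 0 0 0" --pt "0 0 0 0" --pt "0 0 0 0" --pt "0 0 0 0" --jaw 255

```text
clock: 19.82
eef_pos: [0.4782, -0.2473, 0.0078]
ee_rot: [0.001, 0.911, 0.412, 0.0]
ft_force: [-1.0, 1.5, 8.5]
width: 0.0153
grasp_force: 25.0
```

play_rows --pt "0 0 -20 -0.16" --pt "0 0 -35 -0.17" --pt "0 0 0 -0.17" --pt "0 0 0 -0.17" --pt "0 0 0 0"

```text
clock: 20.45
eef_pos: [0.4775, -0.2473, 0.0622]
ee_rot: [0.0, 0.725, 0.688, 0.0]
ft_force: [-0.1, 0.8, -1.3]
width: 0.0154
grasp_force: 25.0
```

```bash
python3 - <<'E'
from h import *
go([.490,-.181,.016],-.048)
E
```

```text
shift [66.9  9.  46.2] turn -0.004667053521289377 tool y yaw -0.053 j7 0.03 t 20.45
```

play_rows --pt "33.5 4.5 0 0" --pt "33.5 4.5 0 -0.004" --pt "0 0 15 0" --pt "0 0 0 0" --pt "0 0 0 0"

```text
clock: 21.08
eef_pos: [0.4898, -0.1814, 0.0469]
ee_rot: [-0.0, 0.725, 0.689, -0.0]
ft_force: [-0.7, 0.3, -0.1]
width: 0.0151
grasp_force: 25.0
```

```bash
python3 - <<'E'
from h import *
go([.4902,-.181,.015],-.048)
c=cam('wrist','w6.png')
cv2.imwrite('pics/w6c.png',cv2.resize(c['frame'][150:380,150:450],None,fx=2,fy=2))
E
```

```text
shift [ 0.5  0.4 31.9] turn -0.0018513137915905364 tool y yaw -0.05 j7 -0.12 t 21.075
```

View pics/w6c.png

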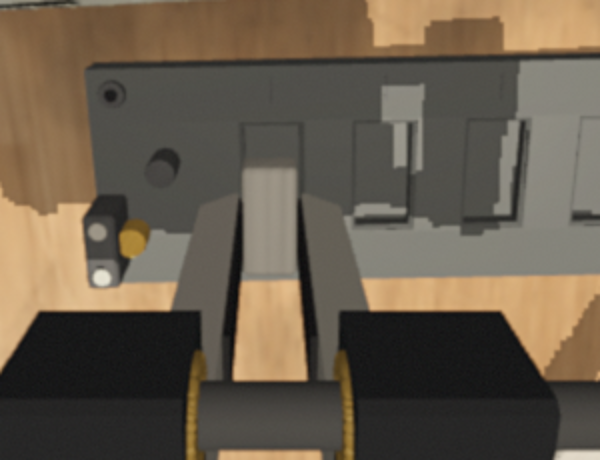

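Blank is aligned (its axis at x≈270, pocket mouth 241–302 in the crop). Descend.

play_rows --pt "0.5 0.4 12 0" --pt "0 0 8 0" --pt "0 0 5 0" --pt "0 0 3 0" --pt "0 0 0 0"

```text
clock: 21.75
eef_pos: [0.4903, -0.1801, 0.0187]
ee_rot: [-0.0, 0.724, 0.69, -0.0]
ft_force: [-0.0, -0.2, -1.1]
width: 0.0157
grasp_force: 25.0
```

play_rows --pt "0 0 2 0" --pt "0 0 1.5 0" --pt "0 0 0 0" --pt "0 0 0 0" --pt "0 0 0 0"

```text
clock: 22.38
eef_pos: [0.4905, -0.1802, 0.0155]
ee_rot: [0.0, 0.724, 0.69, 0.0]
ft_force: [0.6, 0.8, -0.5]
width: 0.0157
grasp_force: 25.0
```

play_rows --pt "0 0 0 0" --pt "0 0 0 0" --pt "0 0 0 0" --pt "0 0 -25 0" --pt "0 0 -50 0" --jaw 195

```text
clock: 23.0
eef_pos: [0.4892, -0.1796, 0.0899]
ee_rot: [-0.002, 0.724, 0.69, -0.001]
ft_force: [0.1, -0.9, -0.7]
width: 0.0219
grasp_force: 0.0
```

play_rows --pt "-46 34.5 -40 0" --pt "-46 34.5 0 0" --pt "0 0 0 -0.15" --pt "0 0 0 -0.15" --pt "0 0 0 -0.16" --jaw 180

```text
clock: 23.62
eef_pos: [0.5514, -0.2702, 0.1259]
ee_rot: [-0.0, 0.545, 0.838, 0.0]
ft_force: [-0.0, -0.7, -0.1]
width: 0.0278
grasp_force: 0.0
```

```bash
cat >> h.py <<'E'
def blanks(c):
    f=c['frame'];hsv=cv2.cvtColor(f,cv2.COLOR_BGR2HSV)
    m=((hsv[...,1]<70)&(hsv[...,2]>115)).astype(np.uint8)
    for k in cv2.findContours(m,0,2)[0]:
        (x,y),(w,h),a=cv2.minAreaRect(k)
        if cv2.contourArea(k)<150: continue
        b=cv2.boxPoints(((x,y),(w,h),a));e=b[1]-b[0];g=b[2]-b[1];l=e if np.hypot(*e)>np.hypot(*g) else g
        for z in(.012,.019):
            p=ray(c,x,y,z);q=ray(c,x+l[0]/2,y+l[1]/2,z);L=np.hypot(*(q-p)[:2])*2
            if .025<L<.04:print(z,(round(x,1),round(y,1)),p.round(4),'close yaw',round((np.arctan2(*(q-p)[1::-1]))%np.pi-np.pi/2,3),'len',L.round(4))
E
python3 - <<'E'
from h import *
c=cam('wrist','w7.png');blanks(c);go([.5552,-.275,.007],.414)
cv2.imwrite('pics/w7c.png',c['frame'])
E
```

```text
0.012 (276.3, 386.1) [ 0.6224 -0.456   0.012 ] close yaw 0.093 len 0.032
0.019 (276.3, 386.1) [ 0.62   -0.4498  0.019 ] close yaw 0.093 len 0.0312
0.012 (172.3, 294.0) [ 0.4833 -0.3951  0.012 ] close yaw -0.474 len 0.0356
0.019 (172.3, 294.0) [ 0.4842 -0.3904  0.019 ] close yaw -0.474 len 0.0348
0.012 (240.6, 246.7) [ 0.5269 -0.3209  0.012 ] close yaw -1.123 len 0.0336
0.019 (240.6, 246.7) [ 0.5267 -0.318   0.019 ] close yaw -1.123 len 0.0328
0.012 (287.0, 215.0) [ 0.5546 -0.2743  0.012 ] close yaw 0.418 len 0.0352
0.019 (287.0, 215.0) [ 0.5537 -0.2725  0.019 ] close yaw 0.418 len 0.0344
0.012 (325.0, 112.0) [ 0.5472 -0.178   0.012 ] close yaw -0.04 len 0.0321
0.019 (325.0, 112.0) [ 0.5465 -0.1785  0.019 ] close yaw -0.04 len 0.0313
0.012 (303.8, 103.9) [ 0.5279 -0.1794  0.012 ] close yaw -0.024 len 0.0297
0.019 (303.8, 103.9) [ 0.5277 -0.1798  0.019 ] close yaw -0.024 len 0.0289
0.019 (22.3, 97.5) [ 0.3143 -0.2686  0.019 ] close yaw 0.315 len 0.0398
0.012 (286.2, 88.3) [ 0.5093 -0.1741  0.012 ] close yaw -0.035 len 0.0266
0.019 (286.2, 88.3) [ 0.5095 -0.1747  0.019 ] close yaw -0.035 len 0.026
0.012 (261.5, 84.0) [ 0.4892 -0.1793  0.012 ] close yaw -0.063 len 0.0342
0.019 (261.5, 84.0) [ 0.4899 -0.1797  0.019 ] close yaw -0.063 len 0.0334
0.012 (67.1, 57.9) [ 0.3365 -0.225   0.012 ] close yaw -1.248 len 0.0315
0.019 (67.1, 57.9) [ 0.3408 -0.2243  0.019 ] close yaw -1.248 len 0.0308
0.012 (29.9, 38.2) [ 0.3057 -0.2227  0.012 ] close yaw 0.327 len 0.0272
0.019 (29.9, 38.2) [ 0.3108 -0.2221  0.019 ] close yaw 0.327 len 0.0266
shift [ -5.9   1.6 118.9] turn 0.011887888656396006 tool y yaw 0.426 j7 0.49 t 23.675
```

View pics/w7.png

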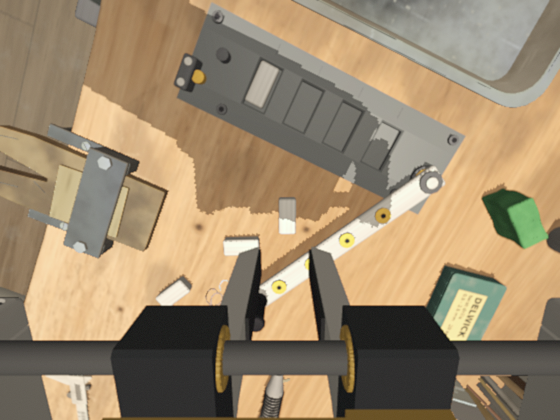

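Blank A lies in pocket 4 at (262,84); B at (287,215), C (241,247), D (172,294) unmoved.

play_rows --pt "-5.5 1.3 40 0.01" --pt "0 0 40 0" --pt "0 0 25 0" --pt "0 0 13 0" --pt "0 0 0 0"

```text
clock: 24.3
eef_pos: [0.5547, -0.2745, 0.0078]
ee_rot: [-0.0, 0.552, 0.834, 0.0]
ft_force: [-0.3, -0.9, 0.4]
width: 0.0277
grasp_force: 0.0
```

play_rows --pt "0 0 0 0" --pt "0 0 0 0" --pt "0 0 0 0" --pt "0 0 0 0" --pt "0 0 0 0" --jaw 255

```text
clock: 24.92
eef_pos: [0.5556, -0.275, 0.0092]
ee_rot: [0.001, 0.552, 0.834, 0.0]
ft_force: [-0.8, -0.0, 7.6]
width: 0.0152
grasp_force: 25.0
```

play_rows --pt "0 0 -20 0" --pt "0 0 -35 0.154" --pt "0 0 0 0.154" --pt "0 0 0 0.154" --pt "0 0 0 0"

```text
clock: 25.55
eef_pos: [0.5552, -0.2748, 0.0645]
ee_rot: [0.001, 0.728, 0.686, 0.0]
ft_force: [-0.2, 0.2, 0.5]
width: 0.0151
grasp_force: 25.0
```

```bash
python3 - <<'E'
from h import *
go([.6044,-.185,.04],-.048)
E
```

```text
shift [92.5 43.8 24.4] turn -0.010668271172558308 tool y yaw -0.059 j7 0.03 t 25.55
```

play_rows --pt "46 3 0 -0.01" --pt "46 3 0 0" --pt "0 0 15 0" --pt "0 0 0 0" --pt "0 0 0 0"

```text
clock: 26.18
eef_pos: [0.5658, -0.1844, 0.0483]
ee_rot: [0.0, 0.724, 0.689, -0.0]
ft_force: [-0.0, -0.4, -0.5]
width: 0.0154
grasp_force: 25.0
```

```bash
python3 - <<'E'
from h import *
go([.5667,-.1833,.016],-.048)
E
```

```text
shift [ 1.1  0.9 32.3] turn -0.0017613914169751776 tool y yaw -0.05 j7 -0.14 t 26.175
```

play_rows --pt "1 0.8 12 0" --pt "0 0 8 0" --pt "0 0 5 0" --pt "0 0 3 0" --pt "0 0 0 0"

```text
clock: 26.8
eef_pos: [0.5667, -0.1821, 0.0199]
ee_rot: [-0.0, 0.724, 0.689, 0.0]
ft_force: [-1.0, -0.3, -1.1]
width: 0.0148
grasp_force: 25.0
```

play_rows --pt "0 0 2 0" --pt "0 0 1.5 0" --pt "0 0 0 0" --pt "0 0 0 0" --pt "0 0 0 0"

```text
clock: 27.42
eef_pos: [0.5667, -0.1822, 0.0166]
ee_rot: [0.0, 0.724, 0.689, 0.0]
ft_force: [-0.2, 1.3, -0.8]
width: 0.015
grasp_force: 25.0
```

play_rows --pt "0 0 0 0" --pt "0 0 0 0" --pt "0 0 0 0" --pt "0 0 -25 0" --pt "0 0 -50 0" --jaw 195

```text
clock: 28.05
eef_pos: [0.5655, -0.1818, 0.0909]
ee_rot: [-0.002, 0.724, 0.689, -0.001]
ft_force: [0.1, -0.3, 1.3]
width: 0.0222
grasp_force: 0.0
```

play_rows --pt "-47 -11 -40 0" --pt "-47 -11 0 0" --pt "-46 -11 0 0" --pt "0 0 0 0.18" --pt "0 0 0 0.18" --jaw 180

```text
clock: 28.68
eef_pos: [0.5264, -0.3211, 0.1314]
ee_rot: [-0.0, 0.838, 0.545, 0.0]
ft_force: [0.4, 1.0, -0.3]
width: 0.0275
grasp_force: 0.0
```

play_rows --pt "0 0 0 0.18" --pt "0 0 0 0.18" --pt "0 0 0 0.18" --pt "0 0 0 0.18" --pt "0 0 0 0"

```text
clock: 29.3
eef_pos: [0.527, -0.3201, 0.1315]
ee_rot: [0.0, 0.976, 0.219, -0.0]
ft_force: [1.2, 0.7, 0.2]
width: 0.0276
grasp_force: 0.0
```

```bash
python3 - <<'E'
from h import *
c=cam('wrist','w8.png');blanks(c);go([.527,-.321,.0075],-1.13)
E
```

```text
0.012 (269.0, 331.5) [ 0.3994 -0.3632  0.012 ] close yaw 0.44 len 0.0357
0.019 (269.0, 331.5) [ 0.404  -0.3615  0.019 ] close yaw 0.44 len 0.0349
0.012 (455.2, 309.0) [ 0.5053 -0.5253  0.012 ] close yaw -0.499 len 0.0381
0.019 (455.2, 309.0) [ 0.5075 -0.5197  0.019 ] close yaw -0.499 len 0.0372
0.012 (285.0, 207.5) [ 0.5282 -0.321   0.012 ] close yaw -1.13 len 0.0344
0.019 (285.0, 207.5) [ 0.5299 -0.3202  0.019 ] close yaw -1.13 len 0.0336
0.012 (416.3, 98.5) [ 0.6636 -0.3816  0.012 ] close yaw -0.509 len 0.036
0.019 (416.3, 98.5) [ 0.6621 -0.3793  0.019 ] close yaw -0.509 len 0.0352
shift [ -0.3   0.8 124. ] turn 0.004853346944713621 tool y yaw -1.125 j7 -0.8 t 29.35
```

play_rows --pt "0.5 1 45 0.005" --pt "0 0 40 0" --pt "0 0 25 0" --pt "0 0 13.5 0" --pt "0 0 0 0"

```text
clock: 29.98
eef_pos: [0.5275, -0.3208, 0.0075]
ee_rot: [-0.0, 0.976, 0.217, -0.0]
ft_force: [0.3, -0.5, -0.2]
width: 0.0275
grasp_force: 0.0
```

play_rows --pt "0 0 0 0" --pt "0 0 0 0" --pt "0 0 0 0" --pt "0 0 0 0" --pt "0 0 0 0" --jaw 255

```text
clock: 30.6
eef_pos: [0.5284, -0.3214, 0.0091]
ee_rot: [0.001, 0.976, 0.216, 0.001]
ft_force: [0.0, 1.3, 7.5]
width: 0.015
grasp_force: 25.0
```

play_rows --pt "0 0 -20 0" --pt "0 0 -35 -0.18" --pt "0 0 0 -0.18" --pt "0 0 0 -0.18" --pt "0 0 0 -0.18"

```text
clock: 31.22
eef_pos: [0.5279, -0.3213, 0.0646]
ee_rot: [0.001, 0.836, 0.549, 0.0]
ft_force: [-0.7, -0.7, 0.1]
width: 0.0152
grasp_force: 25.0
```

play_rows --pt "0 0 0 -0.18" --pt "0 0 0 -0.18" --pt "45 0 0 0" --pt "45 0 0 0" --pt "45 0 0 0"

```text
clock: 31.85
eef_pos: [0.5353, -0.1853, 0.0644]
ee_rot: [0.001, 0.726, 0.687, 0.0]
ft_force: [1.2, -1.0, 0.3]
width: 0.0152
grasp_force: 25.0
```

```bash
python3 - <<'E'
from h import *
go([.5285,-.182,.048],-.048)
E
```

```text
shift [ 2.9 -7.  16.4] turn -0.006984318652807353 tool y yaw -0.055 j7 -0.13 t 31.85
```

play_rows --pt "0 -7 10 -0.005" --pt "0 0 7 0" --pt "0 0 0 0" --pt "0 0 0 0" --pt "0 0 0 0"

```text
clock: 32.48
eef_pos: [0.5283, -0.1863, 0.0461]
ee_rot: [0.0, 0.725, 0.689, 0.0]
ft_force: [0.1, 0.0, -0.2]
width: 0.0153
grasp_force: 25.0
```

```bash
python3 - <<'E'
from h import *
go([.5285,-.182,.0165],-.048)
E
```

```text
shift [ 4.3  0.  29.6] turn -0.0023363095749373564 tool y yaw -0.05 j7 -0.14 t 32.475
```

play_rows --pt "4.2 0 12 0" --pt "0 0 6 0" --pt "0 0 4 0" --pt "0 0 3 0" --pt "0 0 0 0"

```text
clock: 33.1
eef_pos: [0.5283, -0.1815, 0.0208]
ee_rot: [-0.0, 0.724, 0.689, -0.0]
ft_force: [-0.6, 0.7, -1.2]
width: 0.0151
grasp_force: 25.0
```

play_rows --pt "0 0 2.5 0" --pt "0 0 2 0" --pt "0 0 0 0" --pt "0 0 0 0" --pt "0 0 0 0"

```text
clock: 33.72
eef_pos: [0.5284, -0.1816, 0.0165]
ee_rot: [0.0, 0.724, 0.689, 0.0]
ft_force: [0.0, 1.3, -1.3]
width: 0.0155
grasp_force: 25.0
```

play_rows --pt "0 0 0 0" --pt "0 0 0 0" --pt "0 0 0 0" --pt "0 0 -25 0" --pt "0 0 -50 0" --jaw 195

```text
clock: 34.35
eef_pos: [0.5271, -0.1812, 0.0909]
ee_rot: [-0.002, 0.724, 0.689, -0.001]
ft_force: [0.6, -1.1, 1.1]
width: 0.0219
grasp_force: 0.0
```

play_rows --pt "-53 -9 -40 0" --pt "-54 -9 0 0" --pt "-54 -9 0 0" --pt "-54 -8 0 0" --pt "0 0 0 0.15" --jaw 180

```text
clock: 34.98
eef_pos: [0.4811, -0.3959, 0.1282]
ee_rot: [-0.0, 0.777, 0.63, -0.001]
ft_force: [0.7, 1.2, 0.5]
width: 0.0278
grasp_force: 0.0
```

play_rows --pt "0 0 0 0.15" --pt "0 0 0 0.14" --pt "0 0 0 0" --pt "0 0 0 0" --pt "0 0 0 0"

```text
clock: 35.6
eef_pos: [0.4835, -0.3911, 0.1288]
ee_rot: [-0.0, 0.857, 0.515, 0.0]
ft_force: [-0.3, -0.2, -0.3]
width: 0.0275
grasp_force: 0.0
```

```bash
python3 - <<'E'
from h import *
c=cam('wrist','w9.png');blanks(c);go([.483,-.395,.0075],-.485)
E
```

```text
0.012 (74.6, 265.0) [ 0.2757 -0.3449  0.012 ] close yaw -1.284 len 0.0376
0.019 (74.6, 265.0) [ 0.2815 -0.3444  0.019 ] close yaw -1.284 len 0.0367
0.012 (286.5, 212.5) [ 0.4834 -0.3953  0.012 ] close yaw -0.488 len 0.0344
0.019 (286.5, 212.5) [ 0.4843 -0.3935  0.019 ] close yaw -0.488 len 0.0336
0.012 (465.0, 103.9) [ 0.6629 -0.3819  0.012 ] close yaw -0.497 len 0.0353
0.019 (465.0, 103.9) [ 0.6595 -0.3805  0.019 ] close yaw -0.497 len 0.0344
shift [ -3.7   1.4 121.3] turn -0.003130010986961196 tool y yaw -0.488 j7 -0.1 t 35.65
```

play_rows --pt "-3.7 1.4 45 0" --pt "0 0 40 0" --pt "0 0 23 0" --pt "0 0 13 0" --pt "0 0 0 0"

```text
clock: 36.28
eef_pos: [0.4828, -0.3948, 0.0074]
ee_rot: [-0.0, 0.857, 0.515, -0.0]
ft_force: [0.3, 0.5, 0.6]
width: 0.0275
grasp_force: 0.0
```

play_rows --pt "0 0 0 0" --pt "0 0 0 0" --pt "0 0 0 0" --pt "0 0 0 0" --pt "0 0 0 0" --jaw 255

```text
clock: 36.9
eef_pos: [0.4836, -0.3955, 0.0088]
ee_rot: [0.001, 0.857, 0.515, 0.0]
ft_force: [0.3, 0.3, 7.8]
width: 0.0152
grasp_force: 25.0
```

play_rows --pt "0 0 -20 0" --pt "0 0 -45 -0.147" --pt "0 0 -45 -0.147" --pt "0 0 0 -0.146" --pt "0 0 0 0"

```text
clock: 37.52
eef_pos: [0.483, -0.3953, 0.1192]
ee_rot: [0.001, 0.725, 0.689, 0.0]
ft_force: [-0.4, 0.4, 0.2]
width: 0.0157
grasp_force: 25.0
```

play_rows --pt "53 28 0 0" --pt "54 28 0 0" --pt "54 28 0 0" --pt "54 27 0 0" --pt "0 0 0 0"

```text
clock: 38.15
eef_pos: [0.6064, -0.1797, 0.118]
ee_rot: [-0.001, 0.723, 0.691, 0.001]
ft_force: [-0.8, -0.5, -0.4]
width: 0.0154
grasp_force: 25.0
```

play_rows --pt "0 0 35 0" --pt "0 0 30 0" --pt "0 0 0 0" --pt "0 0 0 0" --pt "0 0 0 0"

```text
clock: 38.78
eef_pos: [0.6052, -0.1861, 0.0542]
ee_rot: [0.001, 0.725, 0.689, 0.0]
ft_force: [-0.1, 0.3, 0.3]
width: 0.0154
grasp_force: 25.0
```

```bash
python3 - <<'E'
from h import *
go([.6044,-.185,.0165],-.048);print(st()[0]['width'])
E
```

```text
shift [ 1.1 -0.9 37.7] turn -0.0025615831798415645 tool y yaw -0.051 j7 -0.17 t 38.775
0.015378619951271726
```

play_rows --pt "1.1 -0.8 15 -0.002" --pt "0 0 9 0" --pt "0 0 5 0" --pt "0 0 4 0" --pt "0 0 0 0"

```text
clock: 39.4
eef_pos: [0.6037, -0.1845, 0.0195]
ee_rot: [-0.0, 0.724, 0.69, -0.0]
ft_force: [0.7, 0.2, -0.9]
width: 0.0154
grasp_force: 25.0
```

play_rows --pt "0 0 2.5 0" --pt "0 0 2 0" --pt "0 0 0 0" --pt "0 0 0 0" --pt "0 0 0 0"

```text
clock: 40.02
eef_pos: [0.604, -0.1846, 0.0158]
ee_rot: [0.0, 0.724, 0.69, 0.0]
ft_force: [-2.9, 0.8, 8.0]
width: 0.0154
grasp_force: 25.0
```

play_rows --pt "0 0 0 0" --pt "0 0 0 0" --pt "0 0 0 0" --pt "0 0 -25 0" --pt "0 0 -50 0" --jaw 195

```text
clock: 40.65
eef_pos: [0.6025, -0.1843, 0.0894]
ee_rot: [-0.002, 0.724, 0.69, -0.001]
ft_force: [0.5, -0.4, 1.1]
width: 0.0223
grasp_force: 0.0
```

play_rows --pt "0 -30 -40 0" --pt "10 -30 -40 0" --pt "0 0 -20 0" --pt "0 0 0 0" --pt "0 0 0 0" --jaw 110

```text
clock: 41.28
eef_pos: [0.5443, -0.172, 0.1892]
ee_rot: [-0.001, 0.724, 0.69, -0.0]
ft_force: [0.7, 0.3, 0.1]
width: 0.0535
grasp_force: 0.0
```

```bash
python3 - <<'E'
from h import *
c=cam('wrist','w10.png');go([.54,-.35,.2]);blanks(c)
a=cv2.resize(c['frame'][0:300,130:480],(700,600),interpolation=2);cv2.imwrite('pics/w10c.png',a)
E
```

```text
shift [-178.2    4.2  -11.2] turn None tool y yaw -0.048 j7 -0.06 t 41.325
0.012 (201.2, 86.1) [ 0.4649 -0.0555  0.012 ] close yaw 1.486 len 0.0344
0.019 (201.2, 86.1) [ 0.4665 -0.0562  0.019 ] close yaw 1.486 len 0.0337
```

View pics/w10c.png

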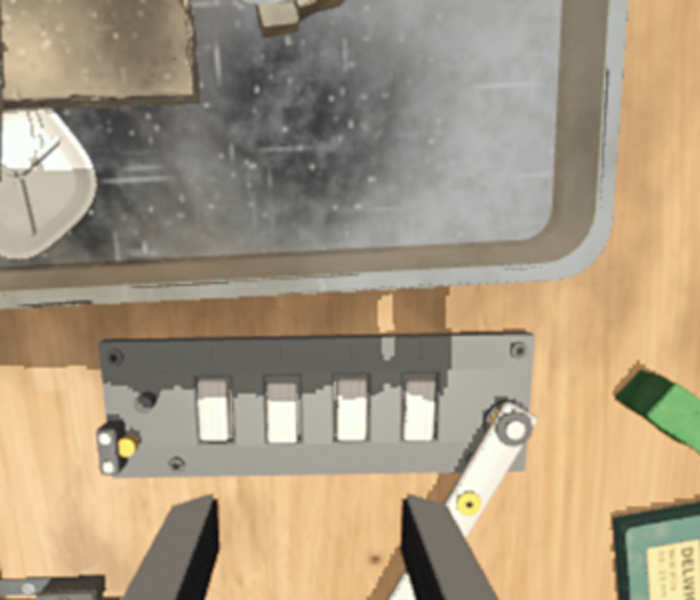

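All four blanks sit flat in the pockets (crop x ≈ 214, 282, 351, 420). Check the bowl numerically.

play_rows --pt "42 15.5 0 0" --pt "42 15.5 0 0" --pt "42 15.5 0 0" --pt "42 15.5 0 0" --pt "0 0 0 0"

```text
clock: 41.95
eef_pos: [0.6147, -0.0027, 0.1889]
ee_rot: [-0.001, 0.722, 0.692, 0.0]
ft_force: [0.8, -0.4, 0.3]
width: 0.0533
grasp_force: 0.0
```

```bash
python3 - <<'E'
from h import *
c=cam('wrist','w11.png');f=c['frame'];print(proj(c,(.631,.061,.031)))
g=cv2.cvtColor(f,cv2.COLOR_BGR2GRAY)
ci=cv2.HoughCircles(g,cv2.HOUGH_GRADIENT,1,20,param1=100,param2=25,minRadius=36,maxRadius=60)
if ci is not None:
  for x,y,r in ci[0][:5]:print(x,y,r,ray(c,x,y,.031).round(3))
u,v=proj(c,(.631,.061,.016)).astype(int)
w=g[v-36:v+36,u-36:u+36]
for t in(150,170,190,210,225):
    for k in cv2.findContours((w>t).astype(np.uint8),0,2)[0]:
        if 100<cv2.contourArea(k)<1500:
            (x,y),s,a=cv2.minAreaRect(k);print(t,ray(c,x+u-36,y+v-36,.016).round(3),np.round(s),round(a))
for row in w[::3,::3]:print(''.join('%4d'%z for z in row))
E
```

```text
[298.83161466 136.01765471]
297.5 135.5 43.8 [0.63  0.062 0.031]
208.5 157.5 58.3 [0.539 0.044 0.031]
492.5 236.5 58.3 [ 0.837 -0.054  0.031]
471.5 225.5 41.6 [ 0.813 -0.041  0.031]
478.5 253.5 48.4 [ 0.824 -0.073  0.031]
190 [0.624 0.062 0.016] [30. 11.] 90
190 [0.653 0.07  0.016] [59. 26.] 80
210 [0.651 0.077 0.016] [47. 19.] 63
225 [0.652 0.077 0.016] [44. 18.] 69
 100  92  93 106 160 119  89  86  87 110 122 129 133 149 197 182 149 116 109  99 138 213 167 170
  98  98  88 165 104  90  89 111 134 152 166 172 171 173 242 238 217 194 164 115 105 101 217 175
 113 112 168  96  88 103 126 145 160 171 174 175 174 175 248 254 253 242 216 183 118 105  98 216
 110 166 101  90 109 133 154 159 156 165 175 177 175 176 171 254 253 253 250 223 188 122  97 121
 147 114  92 114 143 161 163 160 156 161 173 173 174 176 175 253 253 250 249 253 227 183 104  93
 157  95 111 144 166 171 171 170 161 155 171 174 178 180 179 204 253 251 250 253 253 217 167  96
 106  97 141 174 175 176 173 169 160 161 169 175 181 180 180 203 254 253 253 253 253 249 205 126
  97 124 163 180 176 175 173 166 191 197 197 192 18
[... 897 characters left out ...]
2 179 181 179 176 147
 108 140 175 181 182 174 174 177 181 188 188 186 169 169 168 168 171 193 190 179 175 252 164 130
 104 121 158 179 178 180 182 184 175 161 157 160 166 165 168 166 172 191 189 178 170 172 149 109
 105 112 147 173 183 186 185 183 177 165 161 171 169 172 171 170 172 191 188 177 169 149 121 100
 144 112 123 156 178 188 186 182 178 172 164 168 164 173 175 179 160 153 154 158 165 137 107 103
 153 125 119 132 159 181 184 180 178 175 165 163 168 177 175 174 169 167 180 168 146 111 106 103
 144 164 120 122 122 153 163 173 176 181 174 164 168 175 173 173 166 163 152 137 108 101 101 157
 149 154 175 120 119 118 136 144 157 175 177 175 174 173 168 160 150 135 119 104 100  97 146 183
```

Both drilled pendants are in the bowl ((0.624,0.062) and about (0.647,0.054)); now shut the bar.

play_rows --pt "-51 -5 0 0" --pt "-51 -5 0 0" --pt "-51 -5 0 0" --pt "-51 -5 0 0" --pt "-51 -5 0 0"

```text
clock: 42.62
eef_pos: [0.5757, -0.2636, 0.1895]
ee_rot: [-0.0, 0.724, 0.689, -0.0]
ft_force: [0.6, 0.1, 0.2]
width: 0.0538
grasp_force: 0.0
```

play_rows --pt "-51 -5 0 0" --pt "-51 -6 0 0" --pt "0 0 20 0.16" --pt "0 0 20 0.16" --pt "0 0 20 0.155"

```text
clock: 43.25
eef_pos: [0.5598, -0.3632, 0.1286]
ee_rot: [-0.001, 0.868, 0.497, -0.001]
ft_force: [0.3, 0.6, -1.5]
width: 0.0535
grasp_force: 0.0
```

play_rows --pt "0 0 0 0" --pt "0 0 0 0" --pt "0 0 0 0" --pt "0 0 0 0" --pt "0 0 0 0"

```text
clock: 43.88
eef_pos: [0.5614, -0.362, 0.1306]
ee_rot: [0.0, 0.866, 0.501, 0.0]
ft_force: [-0.4, 0.0, 0.8]
width: 0.0537
grasp_force: 0.0
```

```bash
python3 - <<'E'
from h import *
go([.561,-.3575,.037],-.523)
E
```

```text
shift [ 3.7 -2.6 93.6] turn 0.0009099717827367737 tool y yaw -0.522 j7 -0.25 t 43.875
```

play_rows --pt "3.7 -2.6 35 0" --pt "0 0 35 0" --pt "0 0 23 0" --pt "0 0 0 0" --pt "0 0 0 0"

```text
clock: 44.5
eef_pos: [0.5616, -0.3576, 0.0384]
ee_rot: [0.001, 0.866, 0.5, 0.0]
ft_force: [-0.6, 0.0, -0.5]
width: 0.0537
grasp_force: 0.0
```

play_rows --pt "0 0 0 0" --pt "0 0 0 0" --pt "0 0 0 0" --pt "0 0 0 0" --pt "0 0 0 0" --jaw 255 --force 20

```text
clock: 45.12
eef_pos: [0.5609, -0.3574, 0.0374]
ee_rot: [0.0, 0.866, 0.5, 0.0]
ft_force: [-0.6, 0.8, 1.9]
width: 0.0143
grasp_force: 20.0
```

play_rows --pt "0.9 -18.6 0 0.1" --pt "0.9 -18.6 0 0.1" --pt "0.9 -18.6 0 0.1" --pt "0.9 -18.6 0 0.1" --pt "0.9 -18.6 0 0.1"

```text
clock: 45.75
eef_pos: [0.4935, -0.2935, 0.0373]
ee_rot: [0.0, 0.963, 0.269, -0.001]
ft_force: [-1.9, -1.8, 2.6]
width: 0.0145
grasp_force: 20.0
```

play_rows --pt "0.9 -18.6 0 0.1" --pt "0.9 -18.6 0 0.1" --pt "0.9 -18.6 0 0.1" --pt "0.9 -18.6 0 0.1" --pt "0 0 0 0"

```text
clock: 46.38
eef_pos: [0.467, -0.2226, 0.0372]
ee_rot: [-0.0, 0.997, 0.074, -0.002]
ft_force: [-12.2, -1.4, 9.0]
width: 0.0146
grasp_force: 20.0
```

```bash
python3 - <<'E'
from h import *
s,e,r=st();print(e,s['ft_force'],s['width']);go([.466,-.1885,.037],-1.61)
E
```

```text
[ 0.46698881 -0.22258431  0.03715304] [-12.18584615  -1.42236727   9.00952993] 0.014617021610126017
shift [  4.  -33.9   0.2] turn 0.18659664019493505 tool y yaw -1.423 j7 -1.24 t 46.375
```

play_rows --pt "0 -12 0 0.06" --pt "0 -12 0 0.06" --pt "0 -10 0 0.06" --pt "0 -3 0 0" --pt "0 0 0 0"

```text
clock: 47.0
eef_pos: [0.4647, -0.1874, 0.0372]
ee_rot: [0.0, 1.0, -0.016, -0.001]
ft_force: [-8.8, -3.7, 6.5]
width: 0.0146
grasp_force: 20.0
```

```bash
python3 - <<'E'
from h import *
s,e,r=st();print(e,s['ft_force'],s['width']);go([.466,-.1883,.037],-1.61)
E
```

```text
[ 0.46468255 -0.18739161  0.03719316] [-8.81901905 -3.66084898  6.47838718] 0.014640237093375998
shift [1.3 0.9 0.2] turn 0.006720481727545247 tool y yaw -1.603 j7 -1.47 t 47.0
```

play_rows --pt "0 0 0 0" --pt "0 0 0 0" --pt "0 0 0 0" --pt "0 0 0 0" --pt "0 0 -30 0" --jaw 110

```text
clock: 47.62
eef_pos: [0.4651, -0.1862, 0.0661]
ee_rot: [-0.001, 1.0, -0.016, -0.002]
ft_force: [-0.2, -0.3, 0.6]
width: 0.0531
grasp_force: 0.0
```

play_rows --pt "0 0 -40 0" --pt "0 0 -45 0" --pt "0 0 0 0" --pt "0 0 0 0" --pt "0 0 0 0"

```text
clock: 48.25
eef_pos: [0.4658, -0.1865, 0.1512]
ee_rot: [-0.0, 1.0, -0.016, -0.001]
ft_force: [0.2, -0.2, -0.4]
width: 0.0534
grasp_force: 0.0
```

```bash
python3 - <<'E'
from h import *
c=cam('wrist','w12.png');h=cv2.cvtColor(c['frame'],cv2.COLOR_BGR2HSV)
m=((h[...,0]>20)&(h[...,0]<35)&(h[...,1]>100)&(h[...,2]>130)).astype(np.uint8)
P=[]
for k in cv2.findContours(m,0,2)[0]:
    if cv2.contourArea(k)>30:
        (x,y),r=cv2.minEnclosingCircle(k);p=ray(c,x,y,.0285);P.append(p);print(p.round(4),round(r,1))
print(st()[1],st()[0]['ft_force'])
E
```

```text
[ 0.4904 -0.1892  0.0285] 7.0
[ 0.5278 -0.1904  0.0285] 7.4
[ 0.5662 -0.1918  0.0285] 7.7
[ 0.6043 -0.193   0.0285] 8.7
[ 0.46580032 -0.18651552  0.15123982] [-0.41730111  0.13279794 -0.37253334]
```

```bash
python3 - <<'E'
from h import *
c=cam('wrist');s,e,r=st()
T=np.eye(4);T[:3,:3]=r;T[:3,3]=e
X=np.array(c['view'])@T   # tool->cam
def yel(f,view):
    c2=dict(c,view=view);h=cv2.cvtColor(f,cv2.COLOR_BGR2HSV)
    m=((h[...,0]>20)&(h[...,0]<35)&(h[...,1]>100)&(h[...,2]>130)).astype(np.uint8)
    P=[]
    for k in cv2.findContours(m,0,2)[0]:
        if cv2.contourArea(k)>30:(x,y),_=cv2.minEnclosingCircle(k);P.append(ray(c2,x,y,.0285))
    P=np.array(P);P=P[(abs(P[:,1]+.19)<.03)];print(P.round(4)[:,:2].tolist(),np.polyfit(P[:,0],P[:,1],1))
    # plate right edge by rays
    g=cv2.cvtColor(f,cv2.COLOR_BGR2GRAY).astype(float);E=[]
    sat=h[...,1]
    for v in range(20,215,5):
        row=sat[v].astype(int);
        for u in range(295,335):
            if row[u:u+4].min()>75 and row[u-4:u].max()<75: E.append(ray(c2,u,v,.014));break
    E=np.array(E)
    if len(E)>5:
        q=np.polyfit(E[:,0],E[:,1],1)
        for _ in range(3):
            k=abs(np.polyval(q,E[:,0])-E[:,1])<.002;q=np.polyfit(E[k,0],E[k,1],1)
        print('edge',q,k.sum())
yel(c['frame'],c['view'])
q=[0.0,1.0,-0.005,0.0];T0=np.eye(4);T0[:3,:3]=R.from_quat([q[1],q[2],q[3],q[0]]).as_matrix();T0[:3,3]=[.4664,-.194,.1565]
yel(cv2.imread('pics/w1.png'),X@np.linalg.inv(T0))
E
```

```text
[[0.4903, -0.1893], [0.528, -0.1904], [0.5661, -0.1916], [0.6042, -0.193]] [-0.03262834 -0.17322551]
edge [-0.0333176  -0.20349604] 39
[[0.4904, -0.1897], [0.5281, -0.1908], [0.5662, -0.1922], [0.6043, -0.1934]] [-0.03276587 -0.1735719 ]
edge [-0.03301262 -0.20400846] 38
```

The bar's angle is the same as at the start, so it is shut. Handing in.

```bash
python3 -c "
from bench import ticket
print(ticket.finish_job())"
```

```text
the job is handed in; nothing more can be done
None
```

The job is handed in. Both drilled pendants lie in the bowl, all four blanks are home in their own pockets, and the keeper bar is shut at the angle it started from. The hand-in returned no verdict.

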